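# Rebuild the washed grinder's spindle stack and lock it

## Robot

A 6-joint arm with a two-finger parallel gripper is mounted at the origin on the work surface. World frame = base frame: x ahead of the robot, y to its left, z up, the work surface at z = 0. Lengths are in m, angles in degrees, forces in N, time in s.
With the tool pointing down it reaches from about 0.25 to 0.725 m from the base axis. Payload 9.7 kg.
Tool frame: the origin (TCP) lies midway between the tips of the shut fingers; the grasp point (between the pads) lies 19 mm behind it (grip_point_offset is the distance from the TCP to the grasp point, in m); y points along the fingers, z is the direction in which the jaws open and shut, and the axes are right-handed (so a half turn about y gives the same grasp; the last joint's range is limited). The gripper opens to 85 mm and grips with 20 to 120 N. Pads are 22 mm wide; open, the fingers measure 114 mm over their backs; the gripper's body (76 mm by 85 mm) begins 54 mm behind the grasp point. The pads swing forward as they close: fully open they stand 13 mm farther back than shut.
Start: joints at [67.494, 4.979, 10.078, 95.1, 0, 90], TCP at [0.211, 0.508, 0.231] pointing down, gripper open.
Joint ranges: [-179.16, 179.16], [-48.56, 103.87], [-65.8, 70.77], [-126.05, 130.52], [-82.76, 87.17], [-180, 180]. Speed limits (degrees/s): [127.2, 127.2, 147.25, 180, 180, 180].

## Interface

Orientations are given as [roll, pitch, yaw] about the fixed x, y, z axes, in that order (R = Rz(yaw) Ry(pitch) Rx(roll)).
In Python, from workcell import get_obs, camera, job_done, grip_point_offset gives the robot as it stands.
- The arm moves only by the tool move_arm, never from a script. Its argument "deltas" is a list that holds one entry, the list of rows, each a list of 4 numbers: the shift along the tool's x, y, z in m, then the turn about the tool's y in degrees. A call has 1 to 5 rows; each row is the pose to reach, as a shift and turn from the pose commanded when the call began, along the tool's axes at that moment; what a row does not reach only later rows make up. A row lasts 1/10 s, in which the tool goes at most 50 mm and 8.59 degrees, less where a joint would pass 70% of its speed; a pose out of reach is approached as far as the arm can. A call with a gripper value outside its range is refused whole. "claw" is the finger opening in m, from 0 to 0.0854, set as the call begins (left out, the last holds). The fingers move at their own pace and stop on an object; "newtons" is the grip in N (left out, the last holds). Time passes only in rows, so rows that repeat a pose let the fingers close. It gives the time, the measured TCP pose, the force and the opening at its end, in the units of the state.
- get_obs(): the state, without advancing time (a new reading comes with each control period).
- camera(name): name is "scene" or "side" or "wrist"; returns a dict with "color" (480x640x3 uint8, blue, green, red), "range_z" (480x640 float32, m along the optical axis (not along the pixel's ray), 0 where there is no reading), "fx", "fy", "cx", "cy" (pixels), "T" (4x4, takes a point from camera to world coordinates). Camera axes: x right, y down, z forward; pixel columns grow to the right and rows downward; lengths in m; the calibration is good to about 2 mm. The wrist camera is an equidistant fisheye: a pixel r from the principal point sees the ray r / f radians off the axis. A picture is of the moment at which its call begins.
- job_done(): hands the job in, once; it reports no verdict.
The state is a dict: "time": time; "q": joint angles; "qd": joint speeds; "joint_efforts": joint torques, N m; "ee_pos": TCP position; "tcp_rot": TCP orientation; "wrist_force": force on the tool from outside, world axes, zero at the start; "torque": the same for the moment, N m; "opening": finger opening in m.
Only numpy, scipy, OpenCV 4.12 (cv2) and the standard library are available. Lean on these libraries where they do the work, as an engineer would, in place of code of your own. Each camera call takes 0.05 s, during which the arm holds its last target. There are 200 camera calls.

## Task

Put the washed grinder back together: thread the granite stone down the square spindle until it sits fully home on the base, and then the steel collar, flange down, fully home on top of the stone; lower each one all the way, do not let it drop. Once both are on and let go, swing the lock lever so that its pointer stands in the marked notch, between the two ribs. Leave the other things on the plinth where they are.

Things in the scene. Friction and masses are not known exactly. Their poses are not given: they have to be found in the camera images.
- grinder: Grinder base, a fixed grey box 170 (x) x 280 (y) mm with its top 55 mm above the plinth; it stands at any place and turn. Origin: centre of its underside; z up. The square steel spindle rises at (0, +70) mm of its frame, the lock lever turns about a vertical axis at (0, -20) mm.
- seat (a point): Centre of the round steel seat (100 mm across, 60 mm above the plinth) at the foot of the spindle; axes as the grinder's. The spindle stands up on it: 24 mm square with sides along the grinder's x and y, 88 mm tall above the seat, its last 14 mm a round cone from 24 down to 13 mm across.
- stone: Dark grey granite stone, the thicker ring, 0.5 kg: round body 90 mm across, 30 high, with a square neck 46 x 46 on it up to 56 mm above the underside (grip two facing flats). Square through bore 28 x 28, sides parallel to the neck's: it passes the spindle only when squared up, any quarter turn. Origin: centre of the underside; z along the bore, x and y along the neck's sides.
- collar: Steel collar, the thinner ring: round flange 80 mm across and 8 mm high with a square neck 46 x 46 mm up to 38 mm above its underside; about 0.25 kg. The same 28 x 28 mm square bore. Origin: centre of the flange's underside, z up along the bore, x and y along the neck's sides. At home on the stone its underside is 56 mm above the seat.
- lock_lever (a joint): Angle (rad) of the lock lever, a flat steel arm turning about a vertical axis; 0 to 2.0, growing anticlockwise seen from above. At 0 the arm points along -150 degrees in the grinder's frame (from its +x towards its +y). Starts between 0 and 0.4. The marked notch is at 1.2. The lever stays where it is left (2 to 3 N at the knob moves it).
- knob (a point): Top centre of the lever's upright round black knob, 24 mm across and 45 mm tall, 90 mm from the lever's axis; 121 mm above the plinth. The arm's end, 12 mm beyond the knob's axis, is its pointer.
- notch (a point): The point where the top centre of the knob is when the lever stands in the marked notch. The notch is the gap between two short raised dark radial ribs on the top of the base, on the thin arc just beyond the pointer.
- katori: Bystander: steel bowl 90 mm across, 40 mm high. Origin: centre of its underside.
- bottle: Bystander: glass bottle with cap, 66 mm across, 190 mm tall. Origin: centre of its underside.
- spatula: Bystander: green spatula 200 mm long, lying along its x. Origin: underside.
- rolling_pin: Bystander: wooden rolling pin 340 mm long, 44 mm thick, lying along its x. Origin: underside at mid-length.
- mug: Bystander: steel mug 76 mm across, 85 mm high. Origin: centre of its underside.
- brush: Bystander: wooden scrubbing brush 170 mm long, lying along its x. Origin: underside.
Things that resemble listed ones, but are neither listed nor needed, are in the scene too. What is shaped like the stone but green or pink is not meant.

How it is judged:
By the outcome, as a careful person would: the job done as asked, in the order asked, and still so for the second after the job is handed in, with the robot touching nothing.
It also fails if it takes over 70 s, if anything falls off the work surface, if the arm or the gripper's body presses on something with over 40 N, if the wrist force passes 120 N, or if a joint passes its speed limit or range.

## Working session

There is one attempt and no reset: what is moved stays moved. The work goes in short steps, Python scripts to look and compute and a tool call to move; the robot and the scene stay as the last step left them, time stands still between calls to the robot, and variables do not carry over. Pictures are saved under pics/ and viewed, about 8 in all and at most 12, crops included, and the job is handed in when it is done.

Besides the shell and the picture viewer there is one more tool, called after ">>>" in YAML: its name, and indented under it one key for each argument. move_arm: Moves the arm, as the interface text tells. Its arguments: {"type":"object","properties":{"deltas":{"type":"array"},"claw":{"type":"number"},"newtons":{"type":"number"}},"required":["deltas"]}

```bash
mkdir -p pics; ls
cat > h.py <<'E'
import numpy as np, cv2
from workcell import get_obs, camera, job_done, grip_point_offset
def cloud(c):
    v,u=np.mgrid[0:480,0:640]; z=c['range_z']
    P=np.stack([(u-c['cx'])/c['fx']*z,(v-c['cy'])/c['fy']*z,z],-1)
    W=P@c['T'][:3,:3].T+c['T'][:3,3]; W[z==0]=np.nan
    return W
E
python3 - <<'E'
from h import *
print(get_obs(),grip_point_offset)
for n in ('scene','side'):
    c=camera(n); cv2.imwrite(f'pics/{n}0.png',c['color']); np.savez(f'pics/{n}0.npz',**c)
    print(n,c['T'].round(3).tolist(),c['fx'])
E
```

```text
pics
{'time': 0.0, 'q': array([6.74953502e+01, 5.00997498e+00, 1.00343277e+01, 9.51011313e+01,
       5.30595544e-04, 9.00021927e+01]), 'qd': array([-0.05519197,  0.08748633,  0.04815521, -0.00433219, -0.10963165,
       -0.02377649]), 'joint_efforts': array([-4.27056526e-03, -5.20393109e+01,  4.64804792e+01,  1.66038796e-02,
       -1.04305568e-04, -2.54801726e-06]), 'ee_pos': array([0.21042154, 0.50789285, 0.23059275]), 'tcp_rot': array([-9.00767786e+01,  5.27656778e-04, -2.25068432e+01]), 'wrist_force': array([-0.65755663,  0.75457822,  0.25577317]), 'torque': array([-0.01238002,  0.01310144, -0.05477133]), 'opening': 0.08567345187655301} 0.0187
scene [[0.358, 0.751, -0.555, 1.248], [0.934, -0.296, 0.202, -0.245], [-0.013, -0.59, -0.807, 1.169], [0.0, 0.0, 0.0, 1.0]] 447.58944904319077
side [[0.719, -0.5, 0.483, -0.346], [-0.695, -0.506, 0.511, -0.892], [-0.012, -0.703, -0.711, 1.328], [0.0, 0.0, 0.0, 1.0]] 618.0783318123284
```

View pics/scene0.png

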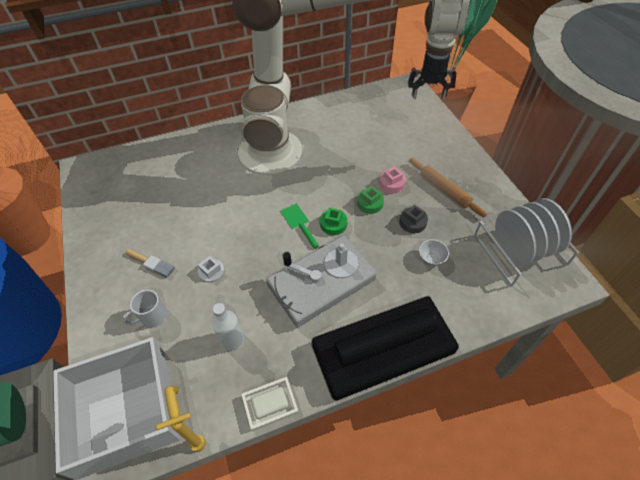

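View pics/side0.png

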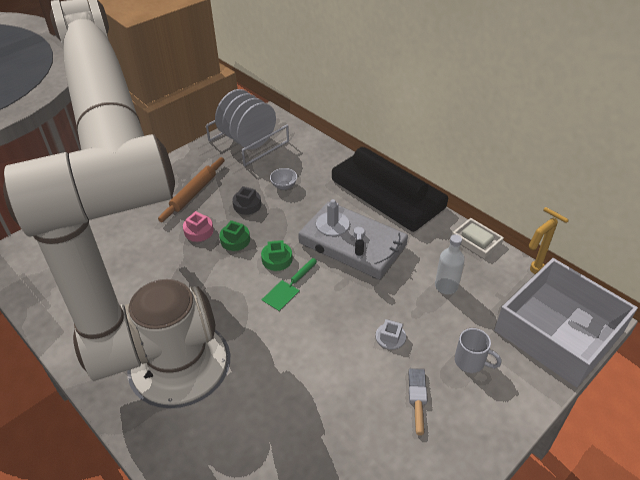

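The scene view shows the stone at (414,217), the collar at (210,268), and the base near (321,278) with the spindle at (341,255) and the knob at (287,259). In the side view the same things are at (247,200), (390,333), (333,212) and (359,240).

```bash
cat >> h.py <<'E'
def top(W,xy,r,z0,z1):
    m=(np.hypot(W[...,0]-xy[0],W[...,1]-xy[1])<r)&(W[...,2]>z0)&(W[...,2]<z1)
    return W[m]
def rect(P):
    return cv2.minAreaRect((P[:,:2]*1000).astype(np.float32))
E
python3 - <<'E'
from h import *
px={'scene':dict(stone=(414,217),collar=(210,268),spindle=(341,255),knob=(287,259)),'side':dict(stone=(247,200),collar=(390,333),spindle=(333,212),knob=(359,240))}
for n in px:
    c=dict(np.load(f'pics/{n}0.npz')); W=cloud(c)
    for k,(u,v) in px[n].items():
        P=W[v-8:v+9,u-8:u+9].reshape(-1,3); print(n,k,np.nanmedian(P,0).round(3), np.nanmax(P[:,2]).round(3))
    for k,z0,z1 in (('stone',.049,.062),('collar',.032,.044)):
        u,v=px[n][k]; xy=np.nanmedian(W[v-8:v+9,u-8:u+9].reshape(-1,3),0)
        P=top(W,xy,.06,z0,z1); print(k,len(P),P.mean(0).round(4),rect(P))
        P=top(W,xy,.07,.005,.07); print('  body',rect(P), np.percentile(P[:,2],[1,50,99]).round(3))
    u,v=px[n]['spindle']; xy=np.nanmedian(W[v-8:v+9,u-8:u+9].reshape(-1,3),0)
    P=top(W,xy,.3,.050,.0575); print('base',len(P),P.mean(0),rect(P))
    P=top(W,xy,.09,.0585,.063); print('seat',len(P),cv2.minEnclosingCircle((P[:,:2]*1000).astype(np.float32)))
    P=top(W,xy,.06,.08,.130); print('spindle',len(P),P.mean(0),rect(P))
    P=top(W,xy,.06,.13,.16); print('spindle tip',len(P),P.mean(0),P.max(0))
    u,v=px[n]['knob']; xy=np.nanmedian(W[v-4:v+5,u-4:u+5].reshape(-1,3),0)
    P=top(W,xy,.04,.116,.126); print('knob',len(P),P.mean(0),cv2.minEnclosingCircle((P[:,:2]*1000).astype(np.float32)))
E
```

```text
scene stone [0.514 0.331 0.041] 0.062
scene collar [ 0.453 -0.323  0.025] 0.043
scene spindle [0.598 0.042 0.086] 0.149
scene knob [ 0.54  -0.104  0.057] 0.126
stone 149 [0.5011 0.336  0.0558] ((500.0655517578125, 336.9211730957031), (50.17281723022461, 49.97575759887695), 28.29130744934082)
  body ((509.95050048828125, 329.80706787109375), (108.31993865966797, 101.56170654296875), 45.34871292114258) [0.005 0.032 0.06 ]
collar 159 [ 0.4414 -0.3235  0.0379] ((440.5301513671875, -323.37371826171875), (49.37312316894531, 47.91017532348633), 25.371234893798828)
  body ((450.5670166015625, -319.6395568847656), (116.43570709228516, 121.70314025878906), 5.407901763916016) [0.005 0.016 0.042]
base 5074 [ 0.68523723 -0.00762559  0.05459423] ((636.46435546875, 96.24313354492188), (501.6484069824219, 506.4930725097656), 12.007190704345703)
seat 538 ((598.3922119140625, 41.62276077270508), 88.43721008300781)
spindle 106 [0.59983621 0.04011199 0.10501313] ((599.349853515625, 39.179664611816406), (32.283241271972656, 17.17243003845215), 61.194454193115234)
spindle tip 75 [0.59649961 0.04233282 0.1
[... 696 characters left out ...]
062)
  body ((426.99298095703125, -320.0384216308594), (138.20895385742188, 133.26234436035156), 15.332077026367188) [0.005 0.012 0.044]
base 2683 [6.61431541e-01 4.91327325e-04 5.47114531e-02] ((620.3971557617188, 98.66702270507812), (482.1462097167969, 511.603271484375), 12.551898956298828)
seat 581 ((587.7570190429688, 44.79586410522461), 89.28076171875)
spindle 147 [0.58580888 0.04257005 0.10567408] ((588.6713256835938, 42.38634490966797), (26.279733657836914, 37.473899841308594), 62.071128845214844)
spindle tip 75 [0.5870401  0.04461291 0.14088991] [0.60793541 0.05721829 0.15491059]
knob 35 [ 0.5452337  -0.10312103  0.12105269] ((546.76806640625, -102.5595474243164), 12.851476669311523)
```

```bash
cat >> h.py <<'E'
from scipy.spatial.transform import Rotation as Ro
def rel(xyz,yaw):
    "shift along tool axes and turn about tool y to reach tool-down TCP xyz,yaw; from measured pose"
    o=get_obs(); R=Ro.from_euler('xyz',o['tcp_rot'],degrees=True)
    d=R.inv().apply(np.array(xyz)-o['ee_pos']); a=(o['tcp_rot'][2]-yaw+180)%360-180
    print('pos',o['ee_pos'].round(4),'rot',o['tcp_rot'].round(2),'q',o['q'].round(1),'F',o['wrist_force'].round(1),'op',round(o['opening'],4),'t',o['time'])
    print('rel',d.round(4),'turn',round(a,2))
E
python3 - <<'E'
from h import *
for n,uv in (('scene',(321,278)),('side',(355,240))):
    c=dict(np.load(f'pics/{n}0.npz')); W=cloud(c)
    m=((W[...,2]>.050)&(W[...,2]<.066)&(np.hypot(W[...,0]-.58,W[...,1]+.02)<.25)).astype(np.uint8)
    nl,L,st,ce=cv2.connectedComponentsWithStats(m)
    i=1+np.argmax(st[1:,4]); P=W[L==i]; print(n,len(P),rect(P))
    for nm,u,v in (('pink',393,179),('kat',434,252),('green2',371,199),('green1',334,221),('bottle',228,325),('mug',150,310),('spat',318,245)) if n=='scene' else ():
        print(nm,np.nanmedian(W[v-3:v+4,u-3:u+4].reshape(-1,3),0).round(3))
rel((.499,.339,.20),26.5)
E
```

```text
scene 4280 ((609.5130615234375, -27.853515625), (170.19863891601562, 284.955322265625), 13.184954643249512)
pink [0.34  0.34  0.049]
kat [0.633 0.342 0.009]
green2 [0.396 0.231 0.05 ]
green1 [0.433 0.087 0.047]
bottle [ 0.705 -0.31   0.13 ]
mug [ 0.561 -0.503  0.076]
spat [0.478 0.011 0.011]
side 3337 ((603.4061889648438, -23.999603271484375), (180.62667846679688, 286.0481262207031), 11.896430969238281)
pos [0.2104 0.5079 0.2307] rot [-90.07   0.   -22.51] q [67.5  5.  10.  95.1  0.  90. ] F [ 0.2 -0.3 -0.2] op 0.0853 t 0.1
rel [ 0.3312  0.0307 -0.0456] turn -49.01
```

>>> move_arm:
  deltas:
    - [[0.045,0.005,-0.006,-8],[0.09,0.01,-0.012,-16],[0.135,0.015,-0.018,-24],[0.18,0.02,-0.024,-32],[0.225,0.025,-0.03,-40]]

```text
time: 0.6
ee_pos: [0.4069, 0.3939, 0.206]
tcp_rot: [-90.0, 0.0, 17.6]
wrist_force: [0.2, 1.2, -0.8]
opening: 0.0851
```

Run:
```python
from h import *
rel((.499,.339,.20),26.5)
```

```text
pos [0.4069 0.3939 0.206 ] rot [-9.001e+01  2.000e-02  1.759e+01] q [44.1  6.8  9.2 92.5  0.  26.5] F [ 0.2  1.2 -0.8] op 0.0851 t 0.6
rel [ 0.0712  0.006  -0.0801] turn -8.91
```

>>> move_arm:
  deltas:
    - [[0.03,0.002,-0.035,-4],[0.06,0.004,-0.07,-8],[0.071,0.006,-0.08,-9],[0.071,0.006,-0.08,-9]]

```text
time: 1.0
ee_pos: [0.4988, 0.338, 0.1991]
tcp_rot: [-90.0, 0.1, 26.1]
wrist_force: [-0.5, 0.9, -0.2]
opening: 0.0855
```

Run:
```python
from h import *
rel((.499,.339,.20),26.5)
c=camera('wrist'); np.savez('pics/w1.npz',**c); cv2.imwrite('pics/w1.png',c['color']); print(c['T'].round(3).tolist(),c['fx'],c['cx'],c['cy'])
```

```text
pos [0.4988 0.338  0.1991] rot [-90.03   0.11  26.08] q [34.1 11.9 14.2 92.5 -0.   8.1] F [-0.5  0.9 -0.2] op 0.0855 t 1.0
rel [ 0.0006 -0.0009  0.0007] turn -0.42
[[-0.439, 0.857, 0.268, 0.431], [0.898, 0.42, 0.13, 0.306], [-0.001, 0.298, -0.955, 0.341], [0.0, 0.0, 0.0, 1.0]] 371.64829954431775 318.21786213633806 241.39378993685415
```

View pics/w1.png

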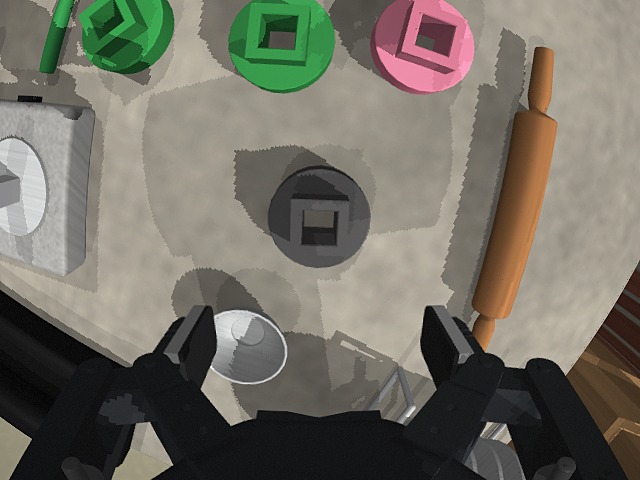

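The wrist view shows the stone at (320,217), with its neck nearly square to the image. The katori at (248,345) is clear of the fingers. I'll measure the neck from the fisheye cloud.

```bash
cat >> h.py <<'E'
def wcloud(c):
    v,u=np.mgrid[0:480,0:640]; z=c['range_z']; x=u-c['cx'];y=v-c['cy']; r=np.hypot(x,y)+1e-9
    k=np.tan(r/c['fx'])/r
    W=np.stack([x*k*z,y*k*z,z],-1)@c['T'][:3,:3].T+c['T'][:3,3]; W[z==0]=np.nan
    return W
E
python3 - <<'E'
from h import *
c=dict(np.load('pics/w1.npz')); W=wcloud(c)
for z0,z1 in ((.051,.061),(.053,.059)):
    P=top(W,(.499,.339),.05,z0,z1); print(len(P),P.mean(0).round(4),rect(P),np.median(P[:,2]))
P=top(W,(.499,.339),.06,.026,.034); print(cv2.minEnclosingCircle((P[:,:2]*1000).astype(np.float32)),np.median(P[:,2]))
P=top(W,(.593,.043),.07,.057,.064); print('seat',len(P),P.mean(0),cv2.minEnclosingCircle((P[:,:2]*1000).astype(np.float32)))
E
```

```text
2127 [0.4996 0.3394 0.0551] ((500.3303527832031, 339.8157653808594), (46.75064468383789, 46.029903411865234), 24.617626190185547) 0.055221041796469694
2070 [0.4997 0.3394 0.0552] ((500.3303527832031, 339.8157653808594), (46.75064468383789, 46.029903411865234), 24.617626190185547) 0.055245546326018136
((500.26458740234375, 340.2125244140625), 45.20051193237305) 0.029254571924772016
seat 3397 [0.58680308 0.06054858 0.05943929] ((592.5698852539062, 46.81694793701172), 50.321292877197266)
```

Run:
```python
from h import *
rel((.5003,.3399,.03),24.6)
```

```text
pos [0.4976 0.3389 0.1995] rot [-9.001e+01  9.000e-02  2.611e+01] q [34.3 11.8 14.2 92.5  0.   8.1] F [ 0.6 -0.2 -0.3] op 0.0853 t 1.05
rel [ 0.0031  0.1695 -0.0003] turn 1.51
```

>>> move_arm:
  deltas:
    - [[0.0025,0.03,0,1.5],[0.0025,0.075,0,1.5],[0.0025,0.11,0,1.5],[0.0025,0.13,0,1.5],[0.0025,0.13,0,1.5]]

```text
time: 1.55
ee_pos: [0.4967, 0.3406, 0.0672]
tcp_rot: [-90.0, 0.3, 24.8]
wrist_force: [-0.4, -0.5, -0.4]
opening: 0.0854
```

Run:
```python
from h import *
for i in range(2):
  rel((.5003,.3399,.03),24.6)
  c=camera('wrist')
W=wcloud(c)
P=top(W,(.5,.34),.05,.051,.061); print(len(P),P.mean(0).round(4),rect(P))
```

```text
pos [0.4967 0.3406 0.0672] rot [-90.04   0.32  24.8 ] q [34.4 12.4  0.2 78.2  0.   9.6] F [-0.4 -0.5 -0.4] op 0.0854 t 1.55
rel [ 0.0032  0.0372 -0.0021] turn 0.2
pos [0.4978 0.3411 0.0697] rot [-90.02   0.14  24.8 ] q [34.4 12.3  0.4 78.3  0.   9.6] F [ 0.2  1.2 -0.2] op 0.0855 t 1.6
rel [ 0.0018  0.0397 -0.0021] turn 0.2
5918 [0.4987 0.3392 0.055 ] ((500.5489807128906, 340.02069091796875), (47.408348083496094, 46.596527099609375), 23.71522331237793)
```

>>> move_arm:
  deltas:
    - [[0.002,0.015,-0.0015,0.5],[0.002,0.03,-0.0015,0.5],[0.002,0.039,-0.0015,0.5],[0.002,0.039,-0.0015,0.5]]

```text
time: 2.05
ee_pos: [0.501, 0.3396, 0.0294]
tcp_rot: [-90.0, 0.2, 24.2]
wrist_force: [0.3, -0.2, 0.3]
opening: 0.0854
```

>>> move_arm:
  deltas:
    - [[0,0,0,0],[0,0,0,0],[0,0,0,0],[0,0,0,0],[0,0,0,0]]
  claw: 0.03
  newtons: 60

```text
time: 2.55
ee_pos: [0.5024, 0.3404, 0.0324]
tcp_rot: [-90.0, -0.1, 24.2]
wrist_force: [0.6, -1.2, 6.6]
opening: 0.0447
```

>>> move_arm:
  deltas:
    - [[0,0,0,0],[0,0,0,0],[0,0,0,0]]

```text
time: 2.85
ee_pos: [0.5024, 0.3404, 0.0324]
tcp_rot: [-90.0, -0.1, 24.2]
wrist_force: [0.1, -0.9, 5.3]
opening: 0.045
```

>>> move_arm:
  deltas:
    - [[0,-0.01,0,0],[0,-0.03,0,0],[0,-0.065,0,0],[0,-0.11,0,0],[0,-0.155,0,0]]

```text
time: 3.35
ee_pos: [0.501, 0.3399, 0.1872]
tcp_rot: [-90.0, 0.1, 24.2]
wrist_force: [0.5, 1.1, -6.0]
opening: 0.0447
```

Run:
```python
from h import *
rel((.592,.044,.212),12.5)
c=camera('wrist'); np.savez('pics/w2.npz',**c); cv2.imwrite('pics/w2.png',c['color']); W=wcloud(c); 
rel((.592,.044,.212),12.5)
```

```text
pos [0.501  0.3399 0.1872] rot [-90.01   0.14  24.25] q [34.1 12.2 13.2 91.2  0.   9.9] F [ 0.5  1.1 -6. ] op 0.0447 t 3.35
rel [-0.0386 -0.0247 -0.3072] turn 11.75
pos [0.5027 0.341  0.1961] rot [-89.9   -0.46  24.25] q [34.1 11.9 13.9 91.6  0.   9.9] F [-0.4  0.6  2.7] op 0.0449 t 3.4
rel [-0.0404 -0.0167 -0.3075] turn 11.75
```

View pics/w2.png

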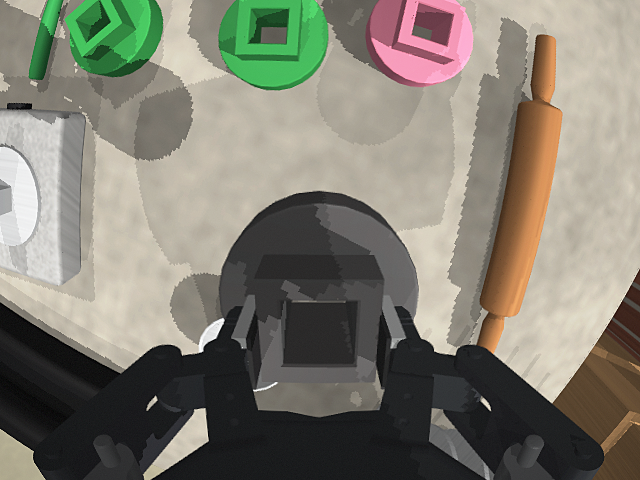

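The stone is firmly held: its neck sits square between the pads, with the bore at (320,333). Next I'll measure its offset in the hand.

```bash
cat >> h.py <<'E'
def inhand(c,zc,tol=.004,R=.05):
    o=get_obs(); W=wcloud(c); p=o['ee_pos']
    P=top(W,p[:2],R,p[2]+zc-tol,p[2]+zc+tol); T=Ro.from_euler('xyz',o['tcp_rot'],degrees=True).inv().apply(P-p)
    r=cv2.minAreaRect((T[:,[0,2]]*1000).astype(np.float32)); print('hand n',len(P),'rect(x,z)',r,'zmed',np.median(P[:,2])-p[2]); return T
E
python3 - <<'E'
from h import *
for f in ('w2',):
    c=camera('wrist'); o=get_obs(); W=wcloud(c)
    print(o['ee_pos'],o['tcp_rot'])
    P=top(W,o['ee_pos'][:2],.06,o['ee_pos'][2]-.06,o['ee_pos'][2]+.05)
    h=np.histogram(P[:,2]-o['ee_pos'][2],bins=np.arange(-.06,.05,.005)); print(h)
    T=inhand(c,.024); 
    T=T[abs(T[:,2])<.022]; print('x range',T[:,0].min(),T[:,0].max()) if len(T) else 0
    # bottom body top face edge circle
    P=top(W,o['ee_pos'][:2],.07,o['ee_pos'][2]-.007,o['ee_pos'][2]+.002)
    T=Ro.from_euler('xyz',o['tcp_rot'],degrees=True).inv().apply(P-o['ee_pos']); print(cv2.minEnclosingCircle((T[:,[0,2]]*1000).astype(np.float32)))
E
```

```text
[0.50328996 0.34141114 0.19338148] [-89.89701867  -0.49399924  24.24392564]
(array([   0,    0,    0,    0,    0,   34,  359,  484,  554,  576,  635,
       9207, 2688, 1125, 1258, 1556, 2901, 7300,  724,  596, 1053]), array([-6.00000000e-02, -5.50000000e-02, -5.00000000e-02, -4.50000000e-02,
       -4.00000000e-02, -3.50000000e-02, -3.00000000e-02, -2.50000000e-02,
       -2.00000000e-02, -1.50000000e-02, -1.00000000e-02, -5.00000000e-03,
       -2.77555756e-17,  5.00000000e-03,  1.00000000e-02,  1.50000000e-02,
        2.00000000e-02,  2.50000000e-02,  3.00000000e-02,  3.50000000e-02,
        4.00000000e-02,  4.50000000e-02]))
hand n 9922 rect(x,z) ((-2.190195083618164, 0.5840988159179688), (72.3672866821289, 47.891822814941406), 89.81452941894531) zmed 0.025455115642454618
x range -0.026208081819412 0.021749234482932124
((-2.975438117980957, 0.6820482015609741), 44.81031799316406)
```

Run:
```python
from h import *
rel((.59,.165,.215),12.5)
```

```text
pos [0.5033 0.3414 0.1934] rot [-89.9   -0.49  24.24] q [34.1 11.9 13.7 91.2  0.   9.9] F [ 0.2  0.4 -4.5] op 0.0447 t 3.45
rel [ 0.0068 -0.0219 -0.1964] turn 11.74
```

>>> move_arm:
  deltas:
    - [[0.001,-0.01,-0.015,1],[0.002,-0.02,-0.045,3],[0.003,-0.025,-0.08,5],[0.004,-0.025,-0.115,7],[0.005,-0.025,-0.15,9]]

```text
time: 3.95
ee_pos: [0.568, 0.2035, 0.21]
tcp_rot: [-90.0, 0.2, 15.1]
wrist_force: [0.5, 0.4, -5.3]
opening: 0.045
```

Run:
```python
from h import *
rel((.59,.165,.215),12.5)
```

```text
pos [0.568  0.2035 0.21  ] rot [-90.01   0.16  15.13] q [19.7 12.2 15.9 93.8 -0.   4.6] F [ 0.5  0.4 -5.3] op 0.045 t 3.95
rel [ 0.0111 -0.005  -0.0429] turn 2.63
```

>>> move_arm:
  deltas:
    - [[0.004,-0.003,-0.02,2],[0.008,-0.005,-0.035,2.6],[0.01,-0.005,-0.04,2.6],[0.01,-0.005,-0.04,2.6],[0.01,-0.005,-0.04,2.6]]

```text
time: 4.45
ee_pos: [0.5878, 0.1703, 0.2159]
tcp_rot: [-90.0, 0.1, 12.7]
wrist_force: [-0.2, 0.6, -6.5]
opening: 0.0447
```

Run:
```python
from h import *
rel((.592,.044,.212),12.5)
c=camera('wrist'); np.savez('pics/w3.npz',**c); cv2.imwrite('pics/w3.png',c['color']); W=wcloud(c)
T=inhand(c,.0255); T=T[abs(T[:,2])<.022]; print('x',T[:,0].min(),T[:,0].max())
P=top(W,(.592,.044),.07,.057,.064); print('seat',len(P),cv2.minEnclosingCircle((P[:,:2]*1000).astype(np.float32)))
P=top(W,(.592,.044),.03,.145,.155); print('tip',len(P),P.mean(0))
P=top(W,(.592,.044),.03,.075,.13); print('spindle',len(P),rect(P),P.min(0),P.max(0))
m=((W[...,2]>.050)&(W[...,2]<.066)&(np.hypot(W[...,0]-.6,W[...,1]+.02)<.25)).astype(np.uint8)
nl,L,st,ce=cv2.connectedComponentsWithStats(m); i=1+np.argmax(st[1:,4]); Q=W[L==i]; print(len(Q),rect(Q))
```

```text
pos [0.5878 0.1703 0.2159] rot [-8.998e+01  6.000e-02  1.270e+01] q [16.1 13.5 18.  94.6  0.   3.4] F [-0.2  0.6 -6.5] op 0.0447 t 4.45
rel [-0.0236  0.0039 -0.1241] turn 0.2
hand n 8918 rect(x,z) ((-1.8245697021484375, 0.8353652954101562), (47.386348724365234, 72.5763931274414), 0.6608334183692932) zmed 0.022777528692193988
x -0.025512743631500436 0.021999404160138486
seat 7026 ((592.2022705078125, 57.43607711791992), 61.74345779418945)
tip 333 [0.59270319 0.04667286 0.14706982]
spindle 1253 ((586.2446899414062, 49.847076416015625), (34.948455810546875, 18.174074172973633), 58.67218780517578) [0.57866168 0.0301958  0.07500033] [0.60279596 0.06052478 0.12999137]
34860 ((609.2122802734375, -25.344253540039062), (167.5311279296875, 284.0152893066406), 13.162437438964844)
```

View pics/w3.png

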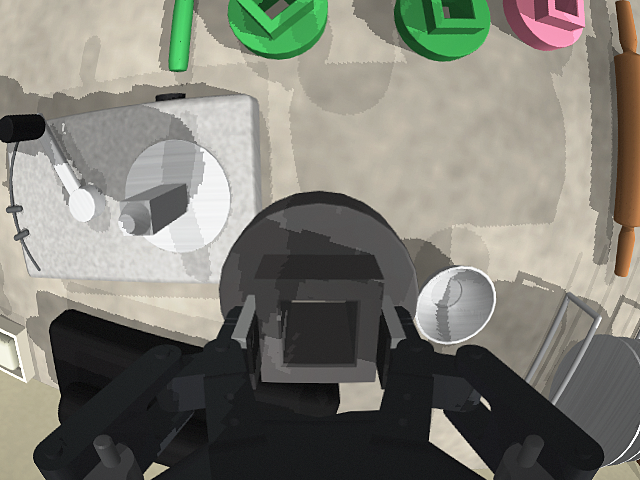

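The spindle stands at about (155,210) in this view with the tip at (135,218). The stone is level in the hand. The marked notch lies between the ribs at (14,210) and (22,237). Next I'll fit the spindle more closely.

```bash
cat >> h.py <<'E'
from scipy.optimize import least_squares
def sqfit(P,x0,h=.012):
    def f(p):
        c,s=np.cos(p[2]),np.sin(p[2]); d=P[:,:2]-p[:2]; q=np.abs(np.c_[d[:,0]*c+d[:,1]*s,-d[:,0]*s+d[:,1]*c])-h
        return np.hypot(*np.maximum(q,0).T)+np.minimum(q.max(1),0)
    r=least_squares(f,x0,loss='soft_l1',f_scale=.001); return r.x[0],r.x[1],np.degrees(r.x[2]),np.sqrt(np.median(r.fun**2))
def circfit(P,x0,R):
    f=lambda p:np.hypot(P[:,0]-p[0],P[:,1]-p[1])-R
    r=least_squares(f,x0,loss='soft_l1',f_scale=.001); return r.x
E
python3 - <<'E'
from h import *
from scipy.spatial import ConvexHull
for f in ('w3','w1','scene0','side0'):
    c=dict(np.load(f'pics/{f}.npz')); W=wcloud(c) if f[0]=='w' else cloud(c)
    P=top(W,(.592,.044),.03,.07,.128); print(f,len(P),sqfit(P,[.5925,.045,np.radians(13)]) if len(P)>20 else '')
    P=top(W,(.5925,.045),.03,.146,.152); print(' tip',len(P),P.mean(0),rect(P) if len(P) else '')
    P=top(W,(.5925,.045),.056,.0582,.064); H=P[ConvexHull(P[:,:2]).vertices]; print(' seat',len(P),circfit(H,[.5925,.045],.05))
    if f=='w3':
        P=top(W,(.61,-.025),.2,.052,.058)
        e=[P[:,:2]@[np.cos(a),np.sin(a)] for a in np.radians([13.2,103.2])]
        print(np.percentile(e[0],[.5,99.5]),np.percentile(e[1],[.5,99.5]))
E
```

```text
w3 1287 (np.float64(0.5932856455701857), np.float64(0.045676299775570486), np.float64(13.134646846754139), np.float64(0.00022171982572159223))
 tip 292 [0.59295334 0.04627095 0.14730197] ((593.2181396484375, 46.31452560424805), (13.516552925109863, 13.464340209960938), 9.527779579162598)
 seat 6631 [0.59306644 0.04575086]
[0.50608092 0.77542606] [-0.29618899 -0.02432945]
w1 364 (np.float64(0.5932489536518334), np.float64(0.045743502087145435), np.float64(12.825354971727673), np.float64(0.0004586976177905958))
 tip 0 [nan nan nan] 
 seat 3199 [0.59243938 0.04653303]
scene0 128 (np.float64(0.591787613381344), np.float64(0.044223817661485934), np.float64(10.906406130204733), np.float64(0.0006818964732112176))
 tip 19 [0.59290576 0.04248276 0.14848409] ((593.1644287109375, 41.722862243652344), (11.55363655090332, 15.86166000366211), 48.50554275512695)
 seat 495 [0.59213251 0.04715001]
side0 181 (np.float64(0.5913356511850375), np.float64(0.0483054116385412), np.float64(13.817685024377464), np.float64(0.0014989712038632856))
 tip 15 [0.58856102 0.04621765 0.14884605] ((587.9339599609375, 45.64781951904297), (14.239523887634277, 13.086871147155762), 24.008535385131836)
 seat 343 [0.59084817 0.04176175]<stdin>:6: RuntimeWarning: Mean of empty slice.
  ret = um.true_divide(
```

Run:
```python
from h import *
rel((.5953,.0457,.20),13.1)
```

```text
pos [0.5877 0.1705 0.2161] rot [-8.999e+01  4.000e-02  1.272e+01] q [16.2 13.5 18.  94.6  0.   3.4] F [-0.8 -0.3 -4.9] op 0.0448 t 4.5
rel [-0.0201  0.0161 -0.1234] turn -0.38
```

>>> move_arm:
  deltas:
    - [[-0.002,0,-0.012,-0.4],[-0.006,0,-0.037,-0.4],[-0.01,0,-0.065,-0.4],[-0.014,0.002,-0.09,-0.4],[-0.018,0.004,-0.11,-0.4]]

```text
time: 5.0
ee_pos: [0.5945, 0.0571, 0.2125]
tcp_rot: [-90.0, -0.0, 13.1]
wrist_force: [0.6, -0.5, -5.5]
opening: 0.0446
```

>>> move_arm:
  deltas:
    - [[-0.001,0.003,-0.007,0],[-0.002,0.006,-0.012,0],[-0.002,0.008,-0.0135,0],[-0.002,0.008,-0.0135,0],[-0.002,0.008,-0.0135,0]]

```text
time: 5.5
ee_pos: [0.5957, 0.0454, 0.2044]
tcp_rot: [-90.0, 0.0, 13.1]
wrist_force: [-0.2, -0.0, -5.3]
opening: 0.0447
```

Run:
```python
from h import *
c=camera('wrist'); cv2.imwrite('pics/w4.png',c['color']); np.savez('pics/w4.npz',**c); W=wcloud(c)
rel((.5953,.0457,.20),13.1)
T=inhand(c,.024); T=T[abs(T[:,2])<.022]; print('x',T[:,0].min(),T[:,0].max())
P=top(W,(.593,.046),.02,.13,.152); print('tip thru bore',len(P),P.mean(0))
P=top(W,(.61,-.025),.2,.052,.058); print(rect(P))
```

```text
pos [0.5958 0.0454 0.2045] rot [-89.99  -0.    13.09] q [ 4.4 11.1 14.  92.8  0.  -8.7] F [ 0.4  0.1 -5.7] op 0.0447 t 5.55
rel [-0.0004  0.0045  0.0004] turn -0.01
hand n 9376 rect(x,z) ((-1.7987327575683594, 1.06988525390625), (72.3512954711914, 47.355430603027344), 89.96025085449219) zmed 0.02273859616742338
x -0.025490222713301314 0.021868360456509098
tip thru bore 0 [nan nan nan]
((666.8519287109375, -13.309844970703125), (283.322265625, 284.17462158203125), 13.030780792236328)<stdin>:5: RuntimeWarning: Mean of empty slice.
  ret = um.true_divide(
```

View pics/w4.png

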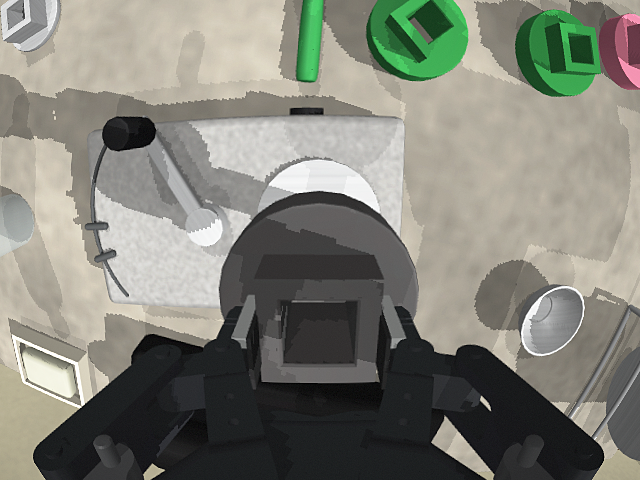

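The pose is aligned within 1 mm. I'll lower in stages and watch the forces.

>>> move_arm:
  deltas:
    - [[0,0.01,0,0],[0,0.02,0,0],[0,0.03,0,0],[0,0.04,0,0],[0,0.045,0,0]]

```text
time: 6.05
ee_pos: [0.5952, 0.0447, 0.1576]
tcp_rot: [-90.0, 0.1, 13.0]
wrist_force: [0.1, -0.0, -5.8]
opening: 0.045
```

>>> move_arm:
  deltas:
    - [[0,0.008,0,0],[0,0.016,0,0],[0,0.024,0,0],[0,0.032,0,0],[0,0.035,0,0]]

```text
time: 6.55
ee_pos: [0.5954, 0.0447, 0.1233]
tcp_rot: [-90.0, 0.1, 13.0]
wrist_force: [-1.0, 0.5, -6.0]
opening: 0.0448
```

>>> move_arm:
  deltas:
    - [[0,0.008,0,0],[0,0.015,0,0],[0,0.021,0,0],[0,0.025,0,0],[0,0.027,0,0]]

```text
time: 7.05
ee_pos: [0.5956, 0.0447, 0.0969]
tcp_rot: [-90.0, 0.0, 13.0]
wrist_force: [0.2, -0.6, -5.5]
opening: 0.0447
```

>>> move_arm:
  deltas:
    - [[0,0.001,0,0],[0,0.002,0,0],[0,0.003,0,0],[0,0.004,0,0],[0,0.004,0,0]]

```text
time: 7.55
ee_pos: [0.5958, 0.0447, 0.0934]
tcp_rot: [-90.0, 0.0, 13.0]
wrist_force: [-0.0, 0.0, -6.6]
opening: 0.0451
```

>>> move_arm:
  deltas:
    - [[0,0.001,0,0],[0,0.0015,0,0],[0,0.002,0,0],[0,0.002,0,0]]

```text
time: 7.95
ee_pos: [0.5959, 0.0447, 0.0924]
tcp_rot: [-90.0, -0.1, 13.0]
wrist_force: [-3.7, 0.3, 3.7]
opening: 0.0448
```

The wrist force changed by about 10 N at TCP 0.0924, which is the grasp height (0.0324) plus the 60 mm seat. The stone is home, so I'll release it.

>>> move_arm:
  deltas:
    - [[0,0,0,0],[0,0,0,0],[0,0,0,0],[0,0,0,0],[0,0,0,0]]
  claw: 0.075

```text
time: 8.45
ee_pos: [0.5959, 0.0447, 0.0914]
tcp_rot: [-90.0, -0.0, 13.0]
wrist_force: [1.0, 0.0, 0.3]
opening: 0.075
```

>>> move_arm:
  deltas:
    - [[0,-0.02,0,0],[0,-0.05,0,0],[0,-0.09,0,0],[0,-0.13,0,0],[0,-0.15,0,0]]

```text
time: 8.95
ee_pos: [0.5963, 0.0447, 0.2453]
tcp_rot: [-90.0, -0.2, 13.0]
wrist_force: [0.6, -0.9, 0.1]
opening: 0.0746
```

Run:
```python
from h import *
c=camera('wrist'); W=wcloud(c)
P=top(W,(.593,.046),.05,.108,.124); P=P[np.hypot(P[:,0]-.593,P[:,1]-.046)>.014]; print('neck',len(P),np.median(P[:,2]),rect(P))
P=top(W,(.593,.046),.06,.08,.1); print('body',len(P),np.median(P[:,2]))
c=camera('side'); np.savez('pics/s1.npz',**c); W=cloud(c)
P=top(W,(.593,.046),.05,.108,.124); print('side neck',len(P),np.median(P[:,2]))
P=top(W,(.44,-.321),.05,.032,.044); print('collar',rect(P))
c=camera('scene'); W=cloud(c);P=top(W,(.44,-.321),.05,.032,.044); print('collar',rect(P))
rel((.44,-.3215,.2),26)
```

```text
neck 2242 0.11524895927837878 ((593.833251953125, 45.031517028808594), (46.51710891723633, 45.937416076660156), 12.878238677978516)
body 5119 0.08925302215120917
side neck 152 0.11722343440866567
collar ((438.6874694824219, -320.0675354003906), (55.71189880371094, 46.8939323425293), 26.21870994567871)
collar ((440.4539489746094, -322.9616394042969), (51.167701721191406, 46.238521575927734), 25.4665584564209)
pos [0.5965 0.0447 0.2428] rot [-90.03  -0.15  13.04] q [ 4.3 11.9 19.1 97.1 -0.  -8.8] F [-0.1 -0.1 -0.1] op 0.0753 t 9.1
rel [-0.2352  0.0423 -0.3215] turn -12.96
```

The stone is home: its neck top reads 0.115 (0.116 expected, and this camera reads about 0.8 mm low). Now the collar.

>>> move_arm:
  deltas:
    - [[-0.015,0,-0.02,-1],[-0.04,0,-0.055,-3],[-0.067,0.005,-0.092,-5],[-0.094,0.01,-0.129,-7],[-0.12,0.015,-0.165,-9]]
  claw: 0.0854

```text
time: 9.6
ee_pos: [0.5147, -0.1444, 0.2246]
tcp_rot: [-89.9, 0.1, 22.1]
wrist_force: [0.4, 0.0, 0.2]
opening: 0.0852
```

Run:
```python
from h import *
rel((.44,-.3215,.2),26)
```

```text
pos [ 0.5147 -0.1444  0.2246] rot [-89.93   0.09  22.14] q [-15.7   2.8   7.1  94.3  -0.  -37.8] F [0.4 0.  0.2] op 0.0852 t 9.6
rel [-0.1359  0.0246 -0.1359] turn -3.86
```

>>> move_arm:
  deltas:
    - [[-0.03,0.005,-0.03,-1],[-0.062,0.01,-0.062,-2],[-0.094,0.015,-0.094,-3],[-0.12,0.02,-0.12,-4],[-0.135,0.024,-0.135,-4]]

```text
time: 10.1
ee_pos: [0.4398, -0.3208, 0.2003]
tcp_rot: [-89.9, 0.1, 26.0]
wrist_force: [0.6, 0.8, -0.1]
opening: 0.0855
```

>>> move_arm:
  deltas:
    - [[0,0,0,0],[0,0,0,0]]

```text
time: 10.3
ee_pos: [0.4411, -0.3187, 0.2011]
tcp_rot: [-89.9, 0.0, 26.0]
wrist_force: [0.1, 0.0, -0.6]
opening: 0.0853
```

Run:
```python
from h import *
c=camera('wrist'); np.savez('pics/w5.npz',**c); W=wcloud(c); cv2.imwrite('pics/w5.png',c['color'])
P=top(W,(.44,-.321),.05,.033,.043); print(len(P),P.mean(0),rect(P))
P=top(W,(.44,-.321),.055,.005,.011); print(cv2.minEnclosingCircle((P[:,:2]*1000).astype(np.float32)),np.median(P[:,2]))
rel((.44,-.3215,.01),26)
```

```text
1861 [ 0.44018089 -0.32237656  0.03712305] ((440.70526123046875, -322.0892028808594), (45.79292297363281, 46.29034423828125), 26.058809280395508)
((440.8209228515625, -322.16497802734375), 40.071022033691406) 0.007219318933482627
pos [ 0.4415 -0.3183  0.2016] rot [-8.992e+01  3.000e-02  2.603e+01] q [-35.8   3.7   5.5  91.8   0.  -61.8] F [-0.4  0.4  0.9] op 0.0852 t 10.35
rel [-0.0027  0.1916 -0.0024] turn 0.03
```

View pics/w5.png

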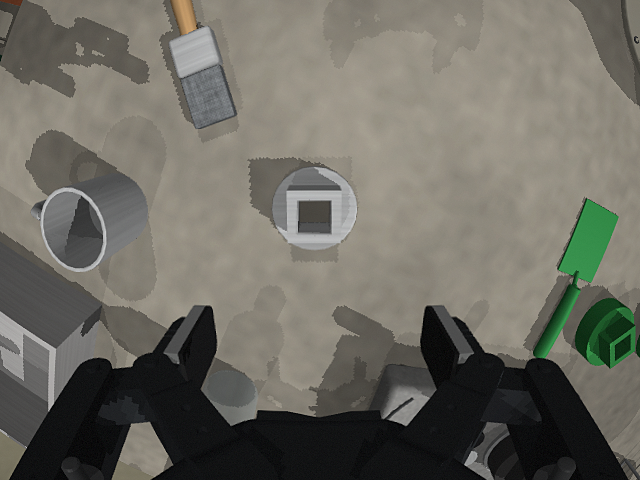

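The collar is at (315,208), flange down, with a 46 mm neck and an 80 mm flange, which matches the sizes given. Nothing is near the fingers.

>>> move_arm:
  deltas:
    - [[-0.002,0.025,-0.003,0],[-0.002,0.065,-0.003,0],[-0.002,0.105,-0.003,0],[-0.002,0.135,-0.003,0],[-0.002,0.155,-0.003,0]]

```text
time: 10.85
ee_pos: [0.4408, -0.3205, 0.0447]
tcp_rot: [-89.9, 0.1, 26.1]
wrist_force: [0.5, -0.4, 0.3]
opening: 0.0852
```

>>> move_arm:
  deltas:
    - [[0,0.01,0,0],[0,0.02,0,0],[0,0.03,0,0],[0,0.034,0,0],[0,0.034,0,0]]

```text
time: 11.35
ee_pos: [0.4412, -0.3224, 0.0133]
tcp_rot: [-90.0, 0.0, 26.0]
wrist_force: [0.4, 0.2, 0.5]
opening: 0.0853
```

Run:
```python
from h import *
rel((.4407,-.3221,.0115),26)
```

```text
pos [ 0.4412 -0.3224  0.0133] rot [-89.99   0.    26.05] q [-36.2   6.1 -13.   71.   -0.  -62.2] F [0.4 0.2 0.5] op 0.0853 t 11.35
rel [-0.0003  0.0018  0.0005] turn 0.05
```

>>> move_arm:
  deltas:
    - [[0,0.001,0,0],[0,0.001,0,0],[0,0.001,0,0],[0,0.001,0,0],[0,0.001,0,0]]
  claw: 0.03
  newtons: 60

```text
time: 11.85
ee_pos: [0.4415, -0.3228, 0.0132]
tcp_rot: [-90.1, -0.0, 26.0]
wrist_force: [-0.7, -0.2, 5.6]
opening: 0.0449
```

>>> move_arm:
  deltas:
    - [[0,0,0,0],[0,0,0,0],[0,0,0,0]]

```text
time: 12.15
ee_pos: [0.4415, -0.3227, 0.0132]
tcp_rot: [-90.1, -0.0, 26.0]
wrist_force: [-0.7, -0.6, 5.8]
opening: 0.0447
```

>>> move_arm:
  deltas:
    - [[0,-0.01,0,0],[0,-0.035,0,0],[0,-0.07,0,0],[0,-0.11,0,0],[0,-0.15,0,0]]

```text
time: 12.65
ee_pos: [0.4406, -0.3221, 0.1638]
tcp_rot: [-89.9, 0.0, 26.0]
wrist_force: [0.4, -1.4, -3.8]
opening: 0.045
```

>>> move_arm:
  deltas:
    - [[0,-0.03,0,0],[0,-0.055,0,0],[0,-0.06,0,0],[0,-0.06,0,0],[0,-0.06,0,0]]

```text
time: 13.15
ee_pos: [0.4408, -0.3222, 0.2207]
tcp_rot: [-89.9, 0.1, 26.0]
wrist_force: [-0.4, 0.2, -3.5]
opening: 0.0448
```

Run:
```python
from h import *
c=camera('wrist'); np.savez('pics/w6.npz',**c)
T=inhand(c,.026); T=T[abs(T[:,2])<.022]; print('x',T[:,0].min(),T[:,0].max(),'z')
rel((.595,-.07,.215),13.1)
```

```text
hand n 9258 rect(x,z) ((0.22912216186523438, 0.6601943969726562), (72.09577941894531, 47.98676681518555), 89.17881774902344) zmed 0.024217856162118023
x -0.02376470533254938 0.024411577107914396 z
pos [ 0.4407 -0.3221  0.2206] rot [-8.986e+01  8.000e-02  2.604e+01] q [-36.2   4.4   8.2  94.   -0.  -62.2] F [-0.5  0.1 -3.2] op 0.0449 t 13.2
rel [0.2493 0.0056 0.1588] turn 12.94
```

The collar is held centred: 0.3 and 0.6 mm off. Its underside is 13.2 mm below the TCP. Now I'll carry it to the spindle.

>>> move_arm:
  deltas:
    - [[0.02,0,0.013,1],[0.055,0,0.035,3],[0.092,0,0.058,5],[0.13,0,0.083,7],[0.165,0,0.105,9]]

```text
time: 13.7
ee_pos: [0.5435, -0.1538, 0.2209]
tcp_rot: [-89.9, 0.1, 17.0]
wrist_force: [1.1, -0.8, -2.1]
opening: 0.0449
```

Run:
```python
from h import *
rel((.593,.0449,.215),13.1)
```

```text
pos [ 0.5435 -0.1538  0.2209] rot [-89.92   0.1   16.96] q [-15.8   7.   11.1  94.2   0.  -32.8] F [ 1.1 -0.8 -2.1] op 0.0449 t 13.7
rel [0.1053 0.0059 0.1756] turn 3.86
```

>>> move_arm:
  deltas:
    - [[0.022,0.001,0.035,1],[0.044,0.002,0.072,2],[0.066,0.003,0.109,3],[0.086,0.004,0.143,3.9],[0.098,0.005,0.163,3.9]]

```text
time: 14.2
ee_pos: [0.589, 0.0317, 0.2156]
tcp_rot: [-90.0, 0.1, 13.2]
wrist_force: [-0.6, -0.0, -2.7]
opening: 0.0448
```

>>> move_arm:
  deltas:
    - [[0.003,0,0.007,0],[0.005,0,0.012,0],[0.005,0,0.012,0],[0.005,0,0.012,0],[0.005,0,0.012,0]]

```text
time: 14.7
ee_pos: [0.5913, 0.0407, 0.2175]
tcp_rot: [-90.0, -0.0, 13.1]
wrist_force: [-1.0, -0.5, -1.8]
opening: 0.0449
```

Run:
```python
from h import *
c=camera('wrist'); np.savez('pics/w7.npz',**c); cv2.imwrite('pics/w7.png',c['color'])
T=inhand(c,.025); T=T[abs(T[:,2])<.022]; print('x',T[:,0].min(),T[:,0].max(),'z')
rel((.593,.0449,.215),13.1)
```

```text
hand n 9421 rect(x,z) ((-0.3050556182861328, 0.8704261779785156), (72.35833740234375, 47.36933135986328), 89.7507095336914) zmed 0.023970681857683973
x -0.024002010323110598 0.02341659885294199 z
pos [0.5913 0.0407 0.2176] rot [-9.001e+01 -1.000e-02  1.307e+01] q [ 3.9 10.7 14.9 94.2 -0.  -9.1] F [ 0.3 -0.1 -2.8] op 0.045 t 14.75
rel [0.0026 0.0026 0.0037] turn -0.03
```

>>> move_arm:
  deltas:
    - [[0.0027,0.005,0.0036,0],[0.0027,0.015,0.0036,0],[0.0027,0.025,0.0036,0],[0.0027,0.035,0.0036,0],[0.0027,0.04,0.0036,0]]

```text
time: 15.25
ee_pos: [0.5926, 0.0458, 0.1756]
tcp_rot: [-90.0, 0.1, 13.1]
wrist_force: [0.7, -0.9, -2.6]
opening: 0.045
```

Run:
```python
from h import *
c=camera('wrist'); np.savez('pics/w7.npz',**c)
T=inhand(c,.025); T=T[abs(T[:,2])<.022]; print('x',T[:,0].min(),T[:,0].max(),'z')
rel((.593,.0449,.13),13.1)
```

```text
hand n 9500 rect(x,z) ((-0.2328357696533203, 0.8965225219726562), (72.20217895507812, 47.483943939208984), 89.47169494628906) zmed 0.02429753840151802
x -0.023962637151846513 0.02365444007519455 z
pos [0.5925 0.0457 0.1753] rot [-89.98   0.14  13.14] q [ 4.4 10.5  9.9 89.6 -0.  -8.7] F [ 0.7 -0.6 -4.2] op 0.0449 t 15.3
rel [ 0.0004  0.0453 -0.0009] turn 0.04
```

>>> move_arm:
  deltas:
    - [[0.0005,0.004,-0.001,0],[0.0005,0.01,-0.001,0],[0.0005,0.016,-0.001,0],[0.0005,0.022,-0.001,0],[0.0005,0.025,-0.001,0]]

```text
time: 15.8
ee_pos: [0.5937, 0.0449, 0.1516]
tcp_rot: [-90.0, 0.0, 13.1]
wrist_force: [-0.2, 0.1, -3.8]
opening: 0.0449
```

>>> move_arm:
  deltas:
    - [[0,0.004,0,0],[0,0.008,0,0],[0,0.012,0,0],[0,0.015,0,0],[0,0.016,0,0]]

```text
time: 16.3
ee_pos: [0.5938, 0.0449, 0.136]
tcp_rot: [-90.0, 0.0, 13.1]
wrist_force: [-0.3, -0.1, -3.2]
opening: 0.0448
```

>>> move_arm:
  deltas:
    - [[0,0.002,0,0],[0,0.004,0,0],[0,0.005,0,0],[0,0.006,0,0],[0,0.006,0,0]]

```text
time: 16.8
ee_pos: [0.5939, 0.0449, 0.1303]
tcp_rot: [-90.0, 0.0, 13.1]
wrist_force: [-0.6, 0.3, -2.8]
opening: 0.0451
```

>>> move_arm:
  deltas:
    - [[0,0.0007,0,0],[0,0.0014,0,0],[0,0.002,0,0],[0,0.002,0,0]]

```text
time: 17.2
ee_pos: [0.594, 0.0449, 0.1292]
tcp_rot: [-90.0, -0.0, 13.1]
wrist_force: [-2.3, 0.4, 4.8]
opening: 0.045
```

Contact came at TCP 0.1292, exactly the predicted home height. I'll release and retreat.

>>> move_arm:
  deltas:
    - [[0,0,0,0],[0,0,0,0],[0,0,0,0],[0,0,0,0],[0,0,0,0]]
  claw: 0.075

```text
time: 17.7
ee_pos: [0.5939, 0.045, 0.1284]
tcp_rot: [-90.0, 0.0, 13.1]
wrist_force: [-0.2, -0.1, 0.7]
opening: 0.0749
```

>>> move_arm:
  deltas:
    - [[0,-0.02,0,0],[0,-0.05,0,0],[0,-0.09,0,0],[0,-0.12,0,0],[0,-0.12,0,0]]

```text
time: 18.2
ee_pos: [0.5951, 0.045, 0.2533]
tcp_rot: [-90.1, -0.4, 13.1]
wrist_force: [1.7, -1.3, -0.1]
opening: 0.075
```

Run:
```python
from h import *
c=camera('wrist'); np.savez('pics/w8.npz',**c); W=wcloud(c); cv2.imwrite('pics/w8.png',c['color'])
s=(.5933,.0455)
P=top(W,s,.05,.147,.162); P=P[np.hypot(P[:,0]-s[0],P[:,1]-s[1])>.014]; print('collar neck',len(P),np.median(P[:,2]),rect(P))
P=top(W,s,.045,.118,.13); print('flange',len(P),np.median(P[:,2]))
P=top(W,s,.06,.08,.1); print('body',len(P),np.median(P[:,2]))
P=top(W,(.547,-.104),.03,.115,.126); print('knob',len(P),P.mean(0),cv2.minEnclosingCircle((P[:,:2]*1000).astype(np.float32)))
rel((.547,-.104,.2),13)
```

```text
collar neck 2973 0.15314547477277024 ((593.4273681640625, 45.92522430419922), (46.11075973510742, 46.16400146484375), 12.99101448059082)
flange 3544 0.12325457068370652
body 1216 0.08910720542635725
knob 635 [ 0.54796499 -0.10218508  0.11981958] ((548.2576293945312, -103.18746948242188), 12.171507835388184)
pos [0.5948 0.045  0.2507] rot [-90.04  -0.22  13.14] q [ 4.3 11.8 19.9 97.9 -0.  -8.8] F [ 0.7  0.2 -0.2] op 0.0752 t 18.25
rel [-0.0806  0.0504 -0.1342] turn 0.14
```

View pics/w8.png

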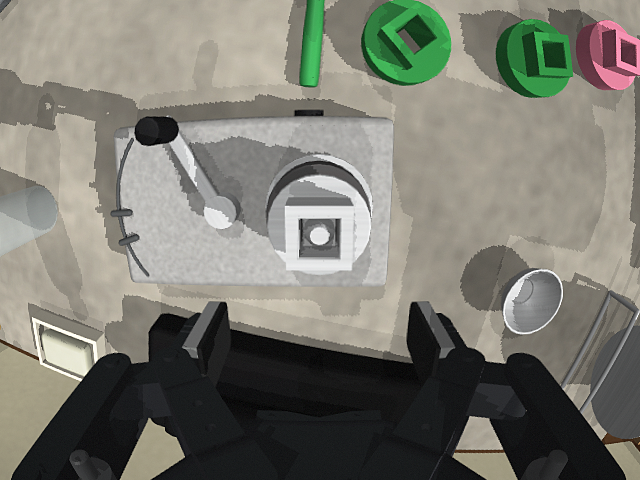

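Collar and stone both read home: the neck top is at 0.1531, where 0.154 is expected. The knob is at (155,130) and the ribs at (121,212) and (129,239). I'll check the notch direction against the ribs and compute the arc.

Run:
```python
from h import *
c=dict(np.load('pics/w8.npz')); W=wcloud(c)
s=np.array([.5932,.0457]); y=np.radians(13.1); ax=s-.09*np.array([-np.sin(y),np.cos(y)]); print('axis',ax)
def ang(p): return (np.degrees(np.arctan2(*(np.array(p)[:2]-ax)[::-1]))-13.1+150)%360
for n,u,v in (('rib1',121,212),('rib2',129,239),('knob',155,130)):
    P=np.nanmedian(W[v-1:v+2,u-3:u+4].reshape(-1,3),0); print(n,P.round(4),np.hypot(*(P[:2]-ax)).round(4),np.radians(ang(P)).round(3))
print('knob lever angle',np.radians(ang([.5483,-.1032])))
m=(W[...,2]>.0565)&(W[...,2]<.075); d=np.hypot(W[...,0]-ax[0],W[...,1]-ax[1]); m&=(d>.106)&(d<.13)
P=W[m]; a=np.radians([ang(p) for p in P]); print(np.histogram(a[(a>.5)&(a<2)],bins=np.arange(.9,1.6,.02)))
t=np.radians(-150+13.1)+np.array([0,.2,.4,.6,.8,1.,1.2]); print((ax+.09*np.c_[np.cos(t),np.sin(t)]).round(4))
rel((.5483,-.1032,.18),77)
```

```text
axis [ 0.61359862 -0.04195784]
rib1 [ 0.6399 -0.1514  0.0594] 0.1126 1.055
rib2 [ 0.6669 -0.1392  0.0595] 0.1109 1.32
knob [ 0.5463 -0.0954  0.12  ] 0.0859 6.202
knob lever angle 0.0011157281421373929
(array([ 1,  4,  3,  3,  2,  2,  8, 41, 34, 18,  2,  2,  0,  2,  3,  2,  2,
        2,  1,  4, 35, 35, 25,  1,  1,  2,  3,  3,  0,  4,  0,  1,  2,  3]), array([0.9 , 0.92, 0.94, 0.96, 0.98, 1.  , 1.02, 1.04, 1.06, 1.08, 1.1 ,
       1.12, 1.14, 1.16, 1.18, 1.2 , 1.22, 1.24, 1.26, 1.28, 1.3 , 1.32,
       1.34, 1.36, 1.38, 1.4 , 1.42, 1.44, 1.46, 1.48, 1.5 , 1.52, 1.54,
       1.56, 1.58]))
[[ 0.5479 -0.1035]
 [ 0.5614 -0.1153]
 [ 0.577  -0.1242]
 [ 0.5941 -0.1298]
 [ 0.6119 -0.1319]
 [ 0.6298 -0.1305]
 [ 0.6471 -0.1255]]
pos [0.5948 0.045  0.2507] rot [-90.04  -0.22  13.14] q [ 4.3 11.8 19.9 97.9 -0.  -8.8] F [ 0.7  0.2 -0.2] op 0.0752 t 18.25
rel [-0.0792  0.0704 -0.1337] turn -63.86
```

>>> move_arm:
  deltas:
    - [[-0.01,0,-0.015,-8],[-0.025,0.005,-0.043,-16],[-0.042,0.01,-0.073,-24],[-0.06,0.015,-0.102,-32],[-0.073,0.02,-0.124,-40]]

```text
time: 18.75
ee_pos: [0.5499, -0.0939, 0.2268]
tcp_rot: [-89.9, 0.1, 53.4]
wrist_force: [0.7, -0.0, -0.1]
opening: 0.0746
```

Run:
```python
from h import *
rel((.5483,-.1032,.18),77)
```

```text
pos [ 0.5499 -0.0939  0.2268] rot [-8.991e+01  6.000e-02  5.344e+01] q [ -9.7   6.1  10.8  94.8  -0.  -63.1] F [ 0.7 -0.  -0.1] op 0.0746 t 18.75
rel [-0.0084  0.0468 -0.0043] turn -23.56
```

>>> move_arm:
  deltas:
    - [[-0.004,0.01,-0.002,-8],[-0.008,0.02,-0.004,-16],[-0.0085,0.035,-0.004,-23.5],[-0.0085,0.045,-0.004,-23.5],[-0.0085,0.045,-0.004,-23.5]]
  claw: 0.06

```text
time: 19.25
ee_pos: [0.5482, -0.1014, 0.1811]
tcp_rot: [-89.8, 0.0, 76.4]
wrist_force: [-1.1, 0.1, -0.2]
opening: 0.06
```

Run:
```python
from h import *
c=camera('wrist'); W=wcloud(c)
P=top(W,(.548,-.103),.025,.116,.125); print('knob',len(P),P.mean(0),cv2.minEnclosingCircle((P[:,:2]*1000).astype(np.float32)))
rel((.5481,-.1033,.09),77)
```

```text
knob 1197 [ 0.54819057 -0.10501869  0.11988686] ((548.401611328125, -104.48490142822266), 11.884779930114746)
pos [ 0.5486 -0.1014  0.1823] rot [-8.988e+01  1.000e-02  7.644e+01] q [-10.5   5.4   5.1  89.8  -0.  -86.9] F [ 0.6  0.8 -0.3] op 0.0601 t 19.3
rel [-0.0019  0.0923 -0.0002] turn -0.56
```

>>> move_arm:
  deltas:
    - [[-0.002,0.02,0,0],[-0.002,0.045,0,0],[-0.002,0.07,0,0],[-0.002,0.088,0,0],[-0.002,0.09,0,0]]

```text
time: 19.8
ee_pos: [0.5477, -0.1032, 0.0916]
tcp_rot: [-89.8, 0.0, 76.5]
wrist_force: [-0.1, -0.8, -0.3]
opening: 0.0602
```

>>> move_arm:
  deltas:
    - [[0,0,0,0],[0,0,0,0],[0,0,0,0],[0,0,0,0],[0,0,0,0]]
  claw: 0.015
  newtons: 25

```text
time: 20.3
ee_pos: [0.5491, -0.1037, 0.095]
tcp_rot: [-90.1, 0.0, 76.6]
wrist_force: [-3.1, -0.7, 6.2]
opening: 0.0231
```

Run:
```python
from h import *
rel((.5481,-.1033,.092),77)
ax=np.array([.6136,-.042]); o=get_obs(); R=Ro.from_euler('xyz',o['tcp_rot'],degrees=True)
for a in np.arange(.1,1.25,.1):
    t=np.radians(-136.9)+a; k=ax+.09*np.array([np.cos(t),np.sin(t)])
    print(round(a,2),R.inv().apply([*(k-o['ee_pos'][:2]),0]).round(4))
```

```text
pos [ 0.5491 -0.1037  0.095 ] rot [-90.11   0.    76.62] q [-10.7   5.6  -4.4  80.   -0.  -87.3] F [-3.1 -0.7  6.2] op 0.0231 t 20.3
rel [0.0002 0.003  0.0011] turn -0.38
0.1 [-0.0047  0.     -0.0065]
0.2 [-0.0085  0.     -0.0146]
0.3 [-0.0114  0.     -0.0231]
0.4 [-0.0135  0.0001 -0.0319]
0.5 [-0.0147  0.0001 -0.0408]
0.6 [-0.015   0.0001 -0.0498]
0.7 [-0.0144  0.0001 -0.0588]
0.8 [-0.013   0.0001 -0.0676]
0.9 [-0.0106  0.0001 -0.0763]
1.0 [-0.0074  0.0002 -0.0847]
1.1 [-0.0034  0.0002 -0.0928]
1.2 [ 0.0014  0.0002 -0.1004]
```

>>> move_arm:
  deltas:
    - [[-0.0047,-0.002,-0.007,0],[-0.0085,-0.002,-0.0146,0],[-0.0114,-0.002,-0.0231,0],[-0.0135,-0.002,-0.0319,0],[-0.0147,-0.002,-0.0408,0]]

```text
time: 20.8
ee_pos: [0.5833, -0.1287, 0.0951]
tcp_rot: [-89.8, 0.2, 76.6]
wrist_force: [-4.8, -2.0, -1.8]
opening: 0.023
```

Run:
```python
from h import *
o=get_obs(); ax=np.array([.6136,-.042]); d=o['ee_pos'][:2]-ax; print(o['ee_pos'],np.hypot(*d),np.arctan2(d[1],d[0])+np.radians(136.9),o['wrist_force'],o['opening'])
R=Ro.from_euler('xyz',o['tcp_rot'],degrees=True)
for a in np.arange(.6,1.25,.1):
    t=np.radians(-136.9)+a; k=ax+.09*np.array([np.cos(t),np.sin(t)])
    print(round(a,2),R.inv().apply([*(k-o['ee_pos'][:2]),0]).round(4))
```

```text
[ 0.58328334 -0.12874804  0.09505833] 0.0918929916251084 0.482348379874447 [-4.80189277 -1.99366786 -1.79397809] 0.023036168614267737
0.6 [ 0.0014 -0.     -0.0108]
0.7 [ 0.002  -0.0001 -0.0197]
0.8 [ 0.0035 -0.0001 -0.0286]
0.9 [ 0.0059 -0.0002 -0.0373]
1.0 [ 0.0091 -0.0002 -0.0457]
1.1 [ 0.0131 -0.0002 -0.0537]
1.2 [ 0.0179 -0.0003 -0.0613]
```

>>> move_arm:
  deltas:
    - [[0.001,0,-0.01,0],[0.002,0,-0.0197,0],[0.0035,0,-0.0286,0],[0.0059,0,-0.0373,0],[0.0091,0,-0.0457,0]]

```text
time: 21.3
ee_pos: [0.6307, -0.1295, 0.0952]
tcp_rot: [-89.9, 0.1, 76.6]
wrist_force: [-6.3, 3.8, -1.9]
opening: 0.0233
```

>>> move_arm:
  deltas:
    - [[0.004,0,-0.008,0],[0.0088,0,-0.0156,0],[0.0088,0,-0.0156,0],[0.0088,0,-0.0156,0]]

```text
time: 21.7
ee_pos: [0.649, -0.1241, 0.0953]
tcp_rot: [-90.0, -0.0, 76.6]
wrist_force: [2.3, -1.9, -4.0]
opening: 0.0232
```

Run:
```python
from h import *
o=get_obs(); ax=np.array([.6136,-.042]); d=o['ee_pos'][:2]-ax; print(np.hypot(*d),np.arctan2(d[1],d[0])+np.radians(136.9),o['wrist_force'],o['opening'])
rel((.6471,-.1255,.095),76.6)
c=camera('wrist'); W=wcloud(c)
P=top(W,(.647,-.1255),.025,.116,.125); P=P[np.hypot(*(P[:,:2]-o['ee_pos'][:2]).T)<.02]; print('knob',len(P),P.mean(0),cv2.minEnclosingCircle((P[:,:2]*1000).astype(np.float32)))
```

```text
0.08941544322250493 1.2253817396034175 [ 2.33242257 -1.93522688 -3.98499363] 0.0232140770357079
pos [ 0.649  -0.1241  0.0953] rot [-90.02  -0.    76.65] q [-10.8  19.7  12.3  82.6   0.  -87.5] F [ 2.3 -1.9 -4. ] op 0.0232 t 21.7
rel [-0.0018  0.0003  0.0015] turn 0.05
knob 3360 [ 0.64831257 -0.12715174  0.11997053] ((648.423583984375, -125.69561767578125), 19.364078521728516)
```

>>> move_arm:
  deltas:
    - [[-0.001,0,0.0018,0],[-0.001,0,0.0018,0],[-0.001,0,0.0018,0]]

```text
time: 22.05
ee_pos: [0.6471, -0.125, 0.0954]
tcp_rot: [-90.1, 0.0, 76.6]
wrist_force: [4.6, -2.0, -5.7]
opening: 0.0234
```

>>> move_arm:
  deltas:
    - [[0,0,0,0],[0,0,0,0],[0,0,0,0],[0,0,0,0]]
  claw: 0.06

```text
time: 22.45
ee_pos: [0.6467, -0.1245, 0.0958]
tcp_rot: [-90.0, -0.0, 76.6]
wrist_force: [-0.2, -0.2, 0.6]
opening: 0.0603
```

>>> move_arm:
  deltas:
    - [[0,-0.02,0,0],[0,-0.055,0,0],[0,-0.095,0,0],[0,-0.13,0,0],[0,-0.14,0,0]]

```text
time: 22.95
ee_pos: [0.6475, -0.1247, 0.2403]
tcp_rot: [-90.3, -0.0, 76.6]
wrist_force: [1.4, -0.5, 1.1]
opening: 0.06
```

Run:
```python
from h import *
c=camera('wrist'); W=wcloud(c); cv2.imwrite('pics/w9.png',c['color'])
ax=np.array([.6136,-.042])
P=top(W,(.647,-.1255),.03,.116,.125); (x,y),r=cv2.minEnclosingCircle((P[:,:2]*1000).astype(np.float32)); d=np.array([x,y])/1000-ax
print('knob',len(P),x,y,r,'lever',np.arctan2(d[1],d[0])+np.radians(136.9),np.hypot(*d))
m=(W[...,2]>.0565)&(W[...,2]<.08); D=W[...,:2]-ax; dd=np.hypot(D[...,0],D[...,1]); 
for lo,hi in ((.106,.13),(.09,.103),(.03,.07)):
    q=D[m&(dd>lo)&(dd<hi)]; a=np.arctan2(q[:,1],q[:,0])+np.radians(136.9); print(lo,np.histogram(a[(a>.9)&(a<1.5)],bins=np.arange(.9,1.52,.03)))
s=(.5933,.0455)
P=top(W,s,.05,.147,.162); P=P[np.hypot(P[:,0]-s[0],P[:,1]-s[1])>.014]; print('collar neck',len(P),np.median(P[:,2]))
rel((.64,-.12,.3),76)
```

```text
knob 758 646.9712524414062 -125.87079620361328 12.00629711151123 lever 1.1972444928179429 0.09026600104876749
0.106 (array([ 4, 10,  5,  3, 38, 99, 55,  5,  2,  5,  4,  5,  5, 68, 90, 20,  4,
        5,  3,  4]), array([0.9 , 0.93, 0.96, 0.99, 1.02, 1.05, 1.08, 1.11, 1.14, 1.17, 1.2 ,
       1.23, 1.26, 1.29, 1.32, 1.35, 1.38, 1.41, 1.44, 1.47, 1.5 ]))
0.09 (array([ 0,  0,  0,  0,  3,  8,  5, 11, 16, 10,  7, 10,  1,  2,  5,  0,  0,
        0,  0,  0]), array([0.9 , 0.93, 0.96, 0.99, 1.02, 1.05, 1.08, 1.11, 1.14, 1.17, 1.2 ,
       1.23, 1.26, 1.29, 1.32, 1.35, 1.38, 1.41, 1.44, 1.47, 1.5 ]))
0.03 (array([ 0,  0,  5,  8, 19, 45, 74, 75, 73, 72, 66, 68, 63, 56, 27, 15,  5,
        2,  0,  0]), array([0.9 , 0.93, 0.96, 0.99, 1.02, 1.05, 1.08, 1.11, 1.14, 1.17, 1.2 ,
       1.23, 1.26, 1.29, 1.32, 1.35, 1.38, 1.41, 1.44, 1.47, 1.5 ]))
collar neck 158 0.15313690246171657
pos [ 0.6476 -0.1247  0.2399] rot [-9.032e+01 -2.000e-02  7.664e+01] q [-10.9  21.   30.   98.7   0.  -87.5] F [0.2 0.2 0.8] op 0.0601 t 23.0
rel [ 0.0028 -0.0602  0.0081] turn 0.64
```

View pics/w9.png

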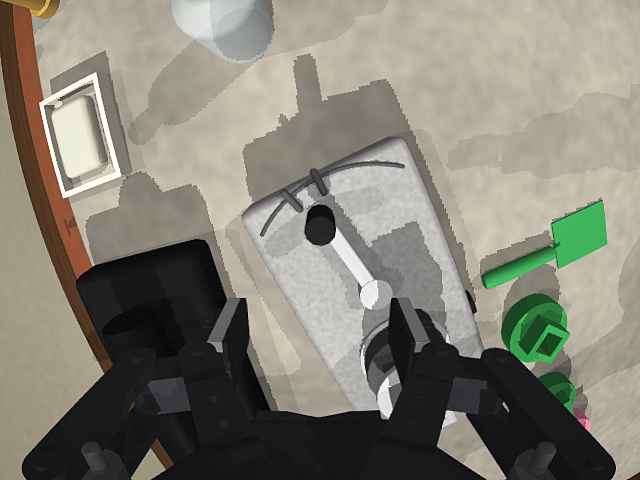

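The knob at (320,225) points midway between the ribs at (292,200) and (318,182). It measures 1.197 rad, against a rib midpoint of about 1.20. Nothing touches the gripper, so I'll let it settle and hand in.

>>> move_arm:
  deltas:
    - [[0,0,0,0],[0,0,0,0],[0,0,0,0]]

```text
time: 23.3
ee_pos: [0.6463, -0.1245, 0.2335]
tcp_rot: [-89.8, 0.0, 76.6]
wrist_force: [0.4, -0.6, -0.7]
opening: 0.0601
```

```bash
python3 -c "
from workcell import job_done; print(job_done())"
```

```text
the job is handed in; nothing more can be done
None
```

The grinder is back together and the job is handed in, at about 23 s on the robot's clock. I lowered the granite stone and then the steel collar down the spindle until each one touched, and let go of each. Then I swung the lever into the notch and backed the gripper off.

- **Stone:** it touched at exactly the height expected for fully home. Its neck top then measured 115.2 mm against 116 mm. The wrist camera reads about 0.8 mm low on everything, so this agrees.
- **Collar:** it also touched at exactly the expected height. Its neck top measured 153.1 mm against 154 mm, and read the same after the lever was moved.
- **Lever:** it overshot to about 1.22 rad, so I pulled it back before letting go. The last measurement was 1.197 rad, with the ribs at about 1.07 and 1.33. The last picture shows the pointer between them.
- **Forces:** at the end of each move call the wrist force was under 10 N, and no collision showed.
- **Other things:** I did not touch or aim for any of them, but I also did not re-measure where they stand at the end.

No check failed. The one disagreement was in the first scene and side camera fits, which were a few millimetres off, so I used the wrist camera instead.

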